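# Tip the dental casts onto their bases

## Task

Two full-arch dental casts, the wide ones with a horseshoe of teeth, stand on end on the work mat: push each one over with the fingertips, about where it stands, so that it comes to lie flat on its base with the teeth facing up. Only push them: do not lift, carry or shove them away, and never tip one onto its teeth. Leave the narrow single-row cast standing and everything else where it is.

Things in the scene. Friction and masses are not known exactly. Their poses are not given: they have to be found in the camera images.
- mat: Fixed flat teal, grippy silicone work mat, 400 mm (x) x 580 mm (y), 6 mm thick, lying on the table; origin at the centre of its underside, so its top is at z = +6 mm. Position and a small yaw vary.
- cast_large: The larger full-arch cast: tan D-shaped block with a horseshoe of teeth, 145 g, standing on its heel: 70 tall, 70 wide (y), 30 mm thick with teeth. Origin: centre of the 70 x 22 mm heel footprint. z: heel to front teeth; -x: teeth side (gum face x = -11, teeth to -19 mm); +x: flat base side (face x = +11). Front teeth at y = 0, z = 57 to 63 mm.
- cast_large_edge (a point): Middle of the large cast's pivot edge, where heel and base meet (body x = +11 mm, y = 0, z = 0). Pushed near its top towards body +x, the cast pivots on this edge without sliding, passes its balance at about 20 degrees and falls by itself onto its base; it then lies 30 mm high, body -x (teeth) up.
- cast_small: The smaller full-arch cast: tan D-shaped block with a horseshoe of teeth, 120 g, standing on its heel: 63 tall, 63 wide (y), 30 mm thick with teeth. Origin: centre of the 63 x 22 mm heel footprint. z: heel to front teeth; -x: teeth side (gum face x = -11, teeth to -19 mm); +x: flat base side (face x = +11). Front teeth at y = 0, z = 51 to 57 mm.
- cast_small_edge (a point): Middle of the small cast's pivot edge, where heel and base meet (body x = +11 mm, y = 0, z = 0). Pushed near its top towards body +x, the cast pivots on this edge without sliding, passes its balance at about 20 degrees and falls by itself onto its base; it then lies 30 mm high, body -x (teeth) up.
- cast_narrow: Narrow quadrant cast of the same tan stone with a single straight row of five teeth, standing on end on the mat: 58 mm tall, 26 mm wide, 38 mm thick with teeth; origin at the centre of its underside, z up, teeth on -x. A bystander: it stays standing.
- jar_a: Bystander: small white jar with a blue cap, 36 mm diameter, 45 mm tall, upright on the mat; origin at the centre of its underside.
- jar_b: Bystander: a second jar like jar_a.
- sponge_box: Bystander: shallow yellow box with a brown sponge, 60 x 90 x 22 mm, on the mat; origin at the centre of its underside.
- brush: Bystander: brush 190 mm long lying along its x on the table left of the mat; origin under its middle.
- spatula: Bystander: spatula 200 mm long lying along its x on the table right of the mat; origin under its middle.
- dropper: Bystander: clear bottle 52 mm diameter, 130 mm tall, far left of the mat; origin at the centre of its underside.
- beaker: Bystander: glass cup 64 mm diameter, 80 mm tall, far right of the mat; origin at the centre of its underside.
Not all that is in view belongs to the job. Leave any purple or turquoise look-alike of the cast_large alone.

How it is judged:
At the end, for the whole second after the job is handed in: Both full-arch casts lie at rest on their bases on the mat, teeth up within about 6 degrees, each with its pivot edge within 60 mm of where it stood; the narrow cast and the other standing bystanders are upright (within about 9 degrees), and every bystander is within 15 mm of its start (angle between each of cast_large, cast_small's own x axis and vertical above 3.04 rad and linear speed of each of cast_large, cast_small below 0.02 m/s and distance of each of cast_large_edge, cast_small_edge from where it was at the start of the episode below 0.06 m and z of each of cast_large, cast_small in the frame of mat below 0.04 m and distance of each of cast_narrow, jar_a, jar_b, sponge_box, brush, spatula, dropper, beaker from where it was at the start of the episode below 0.015 m and angle between each of cast_narrow, jar_a, jar_b, dropper, beaker's own z axis and vertical below 0.15 rad); the robot touches nothing.
It fails at once if a full-arch cast is lifted: its pivot edge rises more than 15 mm off the mat (z of any of cast_large_edge, cast_small_edge in the frame of mat above 0.021 m).
It fails at once if a full-arch cast is carried or shoved away: its pivot edge is more than 60 mm from where it stood (distance of any of cast_large_edge, cast_small_edge from where it was at the start of the episode above 0.06 m).
It fails at once if a full-arch cast is tipped onto its teeth (angle between any of cast_large, cast_small's own x axis and vertical below 0.75 rad).
It fails at once if a bystander is moved more than 15 mm (distance of any of cast_narrow, jar_a, jar_b, sponge_box, brush, spatula, dropper, beaker from where it was at the start of the episode above 0.015 m).
It fails at once if a standing bystander is tipped (angle between any of cast_narrow, jar_a, jar_b, dropper, beaker's own z axis and vertical above 0.35 rad).
It also fails if it takes over 48 s, if anything falls off the work surface, if the arm or the gripper's body presses on something with over 40 N, if the wrist force passes 120 N, or if a joint passes its speed limit or range.

## Robot

A 7-joint arm with a two-finger parallel gripper is mounted at the origin on the work surface. World frame = base frame: x ahead of the robot, y to its left, z up, the work surface at z = 0. Lengths are in m, angles in rad, forces in N, time in s.
With the tool pointing down it reaches from about 0.4 to 0.85 m from the base axis. Payload 4.5 kg.
Tool frame: the origin (TCP) lies between the finger pads; the fingertips stand r.tip_reach ahead of it and the grasp point (between the pads) lies 3 mm ahead of it (r.tip_reach is the distance from the TCP to the fingertips, in m); z points along the fingers, y is the line along which they close (so a half turn about z gives the same grasp; the last joint's range is limited). The gripper opens to 88 mm and grips with 3 to 60 N. Pads are 18 mm wide; open, the fingers measure 123 mm over their backs; the gripper's body (75 mm by 187 mm) begins 45 mm behind the grasp point.
Start: joints at [-1.307, 0.689, -0.195, 1.565, 0.157, 0.902, -0.215], TCP at [0.142, 0.609, 0.261] pointing down, gripper open.
Joint ranges: [-3.01, 3.01], [-0.46, 2.08], [-1.47, 1.51], [0.13, 2.56], [-1, 4.14], [0.04, 2.09], [-2.66, 2.66]. Speed limits (rad/s): [2.57, 2.57, 3.14, 3.14, 3.14, 3.14, 3.14].

## Interface

Orientations are given as a unit quaternion [x, y, z, w].
In Python, from plant import r gives the robot as it stands.
- The arm moves only by the tool step_arm, never from a script. Its argument "motion" is a list of rows, each an object with "dp": the shift along the tool's x, y, z in mm, a list of three; "twist": the turn, a rotation vector about the tool's x, y, z in rad, a list of three; "hand": the opening, from -1 (shut) to 1 (fully open). In form: [{"dp": [dx, dy, dz], "twist": [rx, ry, rz], "hand": hand}, ...]. A call has 1 to 5 rows; each row is the pose to reach, as a shift and turn from the pose commanded when the call began, along the tool's axes at that moment; what a row does not reach only later rows make up. A row lasts 1/8 s, in which the tool goes at most 62.5 mm and 10.7 degrees, less where a joint would pass 70% of its speed; a pose out of reach is approached as far as the arm can. A call with a gripper value outside its range is refused whole. The fingers move at their own pace and stop on an object; "force" is the grip in N (left out, the last holds). Time passes only in rows, so rows that repeat a pose let the fingers close. It gives the time, the measured TCP pose, the force, the opening and the grip force at its end, in the units of the state.
- r.get_state(): the state, without advancing time (a new reading comes with each control period).
- r.snapshot(name): name is "side" or "top"; returns a dict with "pixels" (384x512x3 uint8, red, green, blue), "depth" (384x512 float32, m along the optical axis (not along the pixel's ray), 0 where there is no reading), "fx", "fy", "cx", "cy" (pixels), "D" ([k1, k2, p1, p2, k3] as OpenCV has them; the pictures are not rectified), "xyz" and "orientation" of the camera in the world. Camera axes: x right, y down, z forward; pixel columns grow to the right and rows downward; lengths in m; the calibration is good to about 2 mm. A picture is of the moment at which its call begins.
- r.finish_job(): hands the job in; it is judged then, once.
Trained networks look in the newest picture that a camera, given by its name, has taken for a name from the list of things; names that differ only in an ending like _2 or _b are one class to them, and where a whole thing is asked for, a point or a joint stands for the part that bears it (a point fixed in the world has none). Each returns a list of dicts, best first, with "score" (0 to 1); they miss things now and then, are a little off and sometimes report something else, mostly with a low value. They report only what shows in the picture. A call takes as long as a camera call. They do not tell look-alikes from the thing itself.
- r.search_frame(camera, thing): "at" ([x, y, z] in m, in the coordinates of the camera as it stood for that picture, good to about 4 mm: the middle of the surface that is visible of it).
The state is a dict: "clock": time; "q": joint angles; "qd": joint speeds; "joint_torque": joint torques, N m; "tool_pos": TCP position; "eef_rot": TCP orientation; "contact_force": force on the tool from outside, world axes, zero at the start; "moment": the same for the moment, N m; "opening": opening from 0.0 (shut) to 1.0 (fully open); "finger_force": force on a finger pad.
Only numpy, scipy, OpenCV 4.12 (cv2) and the standard library are available. Lean on these libraries where they do the work, as an engineer would, in place of code of your own. Each camera call takes 0.05 s, during which the arm holds its last target. There are 200 camera calls.

## Working session

There is one attempt and no reset: what is moved stays moved. The work goes in short steps, Python scripts to look and compute and a tool call to move; the robot and the scene stay as the last step left them, time stands still between calls to the robot, and variables do not carry over. Pictures are saved under pics/ and viewed, at most 10 in all, crops included, and the job is handed in when it is done.

Besides the shell and the picture viewer there is one more tool, called after ">>>" in YAML: its name, and indented under it one key for each argument. step_arm: Moves the arm, as the interface text tells. Its arguments: {"type":"object","properties":{"motion":{"type":"array"},"force":{"type":"number"}},"required":["motion"]}

```bash
mkdir -p pics; cat > h.py <<'E'
import numpy as np, cv2
from scipy.spatial.transform import Rotation as R
from plant import r
def cam(n):
    s=r.snapshot(n); K=np.array([[s['fx'],0,s['cx']],[0,s['fy'],s['cy']],[0,0,1]]); return s,K
def cloud(s,K):
    h,w=s['depth'].shape; u,v=np.meshgrid(np.arange(w),np.arange(h))
    p=cv2.undistortPoints(np.stack([u,v],-1).reshape(-1,1,2).astype(np.float64),K,np.array(s['D']))[:,0]
    d=s['depth'].reshape(-1,1).astype(float)
    c=np.hstack([p*d,d]); return (R.from_quat(s['orientation']).apply(c)+np.array(s['xyz'])).reshape(h,w,3)
def save(n,s): cv2.imwrite('pics/'+n+'.png',cv2.cvtColor(s['pixels'],cv2.COLOR_RGB2BGR))
E
python3 - <<'E'
from h import *
print(r.get_state(), r.tip_reach)
ims=[]
for n in ['top','side']:
    s,K=cam(n); P=cloud(s,K); np.savez(n,P=P,im=s['pixels'],d=s['depth']); ims.append(s['pixels'])
    print(n,s['xyz'],s['orientation'])
    for t in ['cast_large','cast_small','cast_narrow','jar_a','sponge_box','mat']:
        for o in r.search_frame(n,t):
            a=np.array(o['at']); w=R.from_quat(s['orientation']).apply(a)+s['xyz']
            px=cv2.projectPoints(a[None],np.zeros(3),np.zeros(3),K,np.array(s['D']))[0].ravel()
            print(t,round(o['score'],2),w.round(3),px.round())
    save(n,s)
E
```

```text
{'clock': 0.0, 'q': array([-1.30718957,  0.6899608 , -0.19453463,  1.56632997,  0.15730657,
        0.90249481, -0.21513694]), 'qd': array([-0.00056045,  0.00026471,  0.00066247, -0.00042758, -0.00104411,
       -0.00156239,  0.00199035]), 'joint_torque': array([ 1.38489054e-04, -5.27565300e+01, -1.26719009e+00, -1.53434086e+01,
       -5.28003427e-02,  6.56725912e-03,  1.68451847e-04]), 'tool_pos': array([0.14227134, 0.60799224, 0.25992873]), 'eef_rot': array([ 1.14618001e-01,  9.93409233e-01, -8.98731540e-04, -4.12011920e-05]), 'contact_force': array([ 0.26851324,  0.77076173, -0.57282563]), 'moment': array([-0.00208395, -0.02275113, -0.01695197]), 'finger_force': 0.0, 'opening': 0.9999120438294135} 0.022
top [0.35464672 0.00598868 1.16500801] [-0.70212658  0.70903744 -0.05405383  0.03691013]
cast_large 0.76 [0.587 0.004 0.069] [246. 162.]
cast_large 0.71 [ 0.28  -0.209  0.058] [315. 258.]
cast_large 0.48 [0.75  0.386 0.053] [129. 114.]
cast_large 0.23 [0.524 0.007 0.004] [246. 184.]
cast_small 0.53 [0.458 0.191 0.063] [187. 203.]
cast_narrow 0.54 [0.424 0.004 0.053] [247. 213.]
jar_a 0.54 [0.423 0.002 0.053] [247. 213.]
jar_a 0.44 [ 0.675 -0.116  0.05 ] [283. 136.]
sponge_box 0.75 [0.659 0.178 0.024] [194. 143.]
mat 0.62 [0.526 0.007 0.003] [246. 183.]
side [ 0.28855883 -1.10981961  0.7257421 ] [ 0.87142486 -0.08680083  0.05041154 -0.48014894]
cast_large 0.73 [ 0.589 -0.018  0.043] [287. 180.]
cast_large 0.59 [ 0.286 -0.245  0.049] [182. 243.]
cast_large 0.47 [0.755 0.366 0.037] [306. 122.]
cast_small 0.64 [ 0.592 -0.019  0.05 ] [288. 178.]
cast_small 0.59 [0.461 0.18  0.039] [231. 153.]
cast_narrow 0.4 [ 0.676 -0.127  0.036] [329. 201.]
jar_a 0.62 [ 0.678 -0.127  0.034] [330. 201.]
jar_a 0.47 [ 0.424 -0.012  0.034] [228. 188.]
sponge_box 0.59 [0.67  0.166 0.017] [297. 155.]
mat 0.59 [ 0.535 -0.082  0.009] [273. 205.]
```

View pics/top.png

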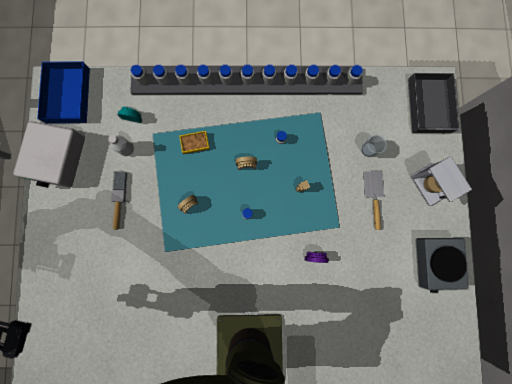

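View pics/side.png

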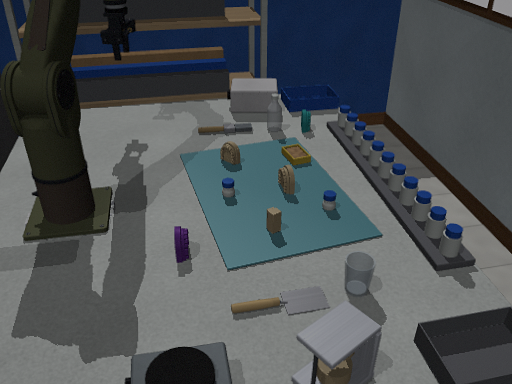

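Top view: the tan full-arch candidates are at (246,162) and (187,203). The narrow cast is at (303,186), the jars at (281,137) and (247,213), and the sponge box at (194,143). The purple (315,258) and turquoise (129,114) look-alikes are off the mat. The tan wide ones fit the description. I'll confirm with an enlarged crop and get their orientation from the clouds.

```bash
python3 - <<'E'
from h import *
T=np.load('top.npz');S=np.load('side.npz')
def crop(im,c,h=24): 
    x,y=c; return cv2.resize(im[y-h:y+h,x-h:x+h],(380,290) if 0 else (290,290),interpolation=cv2.INTER_CUBIC)
a=np.hstack([crop(T['im'],(246,162)),crop(S['im'],(287,180))]);b=np.hstack([crop(T['im'],(187,203)),crop(S['im'],(231,153))])
cv2.imwrite('pics/crop.png',cv2.cvtColor(np.vstack([a,b]),cv2.COLOR_RGB2BGR))
P=np.vstack([T['P'].reshape(-1,3),S['P'].reshape(-1,3)]);src=np.r_[np.zeros(384*512),np.ones(384*512)]
for n,c in [('L',(.587,-.002)),('S',(.459,.187)),('N',(.53,-.17)),('jarnear',(.424,0)),('jarfar',(.676,-.12)),('sponge',(.66,.175))]:
    for k in (0,1):
        m=(np.hypot(P[:,0]-c[0],P[:,1]-c[1])<.06)&(P[:,2]>.018)&(src==k); q=P[m]
        print(n,k,len(q),'min',q.min(0).round(3),'max',q.max(0).round(3))
        if n in 'LSN':
            for lo,hi in [(.02,.04),(.04,.055),(.055,.065),(.065,.09)]:
                z=q[(q[:,2]>lo)&(q[:,2]<=hi)]
                if len(z)>4:
                    w=cv2.minAreaRect((z[:,:2]*1000).astype(np.float32)); print('   z',lo,hi,len(z),z.mean(0).round(3),np.round(w[0]),np.round(w[1]),round(w[2]))
mz=P[(abs(P[:,0]-.52)<.03)&(abs(P[:,1]-.08)<.03)];print('mat z',np.median(mz[:,2]))
E
```

```text
L 0 211 min [ 0.573 -0.028  0.02 ] max [0.605 0.038 0.08 ]
   z 0.02 0.04 15 [0.581 0.002 0.03 ] [582.   4.] [16. 66.] 3
   z 0.04 0.055 27 [0.585 0.001 0.049] [586.   4.] [26. 65.] 5
   z 0.055 0.065 52 [0.587 0.006 0.06 ] [588.   6.] [29. 62.] 3
   z 0.065 0.09 117 [0.591 0.006 0.071] [589.   5.] [30. 51.] 5
L 1 346 min [ 0.574 -0.033  0.018] max [0.608 0.034 0.078]
   z 0.02 0.04 103 [ 0.588 -0.011  0.03 ] [582.  -2.] [27. 69.] 25
   z 0.04 0.055 77 [ 0.59  -0.016  0.047] [584.  -5.] [27. 67.] 23
   z 0.055 0.065 60 [ 0.59  -0.015  0.06 ] [586.  -0.] [29. 62.] 18
   z 0.065 0.09 92 [ 0.592 -0.003  0.07 ] [592.   0.] [36. 41.] 52
S 0 193 min [0.43  0.165 0.02 ] max [0.484 0.226 0.072]
   z 0.02 0.04 11 [0.454 0.187 0.029] [452. 189.] [22. 63.] 45
   z 0.04 0.055 45 [0.456 0.189 0.049] [455. 193.] [29. 63.] 38
   z 0.055 0.065 91 [0.455 0.192 0.061] [455. 193.] [29. 52.] 40
   z 0.065 0.09 45 [0.461 0.197 0.068] [455. 195.] [26. 33.] 44
S 1 302 min [0.431 0.16  0.018] max [0.488 0.216 0.072]
   z 0.02 0.04 110 [0.458 0.184 0.03 ] [454. 182.] [30. 65.] 62
   z 0.04 0.055 77 [0.461 0.
[... 552 characters left out ...]
.163  0.067]
   z 0.02 0.04 95 [ 0.512 -0.19   0.03 ] [ 510. -189.] [24. 34.] 66
   z 0.04 0.055 65 [ 0.511 -0.189  0.048] [ 509. -187.] [20. 34.] 60
   z 0.055 0.065 92 [ 0.513 -0.184  0.061] [ 513. -179.] [28. 35.] 23
   z 0.065 0.09 16 [ 0.514 -0.186  0.066] [ 513. -184.] [22. 21.] 10
jarnear 0 94 min [ 0.408 -0.013  0.019] max [0.44  0.019 0.056]
jarnear 1 184 min [ 0.41  -0.019  0.018] max [0.444 0.017 0.054]
jarfar 0 110 min [ 0.66  -0.127  0.018] max [ 0.694 -0.096  0.055]
jarfar 1 197 min [ 0.663 -0.132  0.018] max [ 0.698 -0.096  0.053]
sponge 0 487 min [0.629 0.13  0.018] max [0.701 0.228 0.033]
sponge 1 327 min [0.631 0.127 0.018] max [0.705 0.229 0.033]
mat z 0.006089669141396747
```

View pics/crop.png

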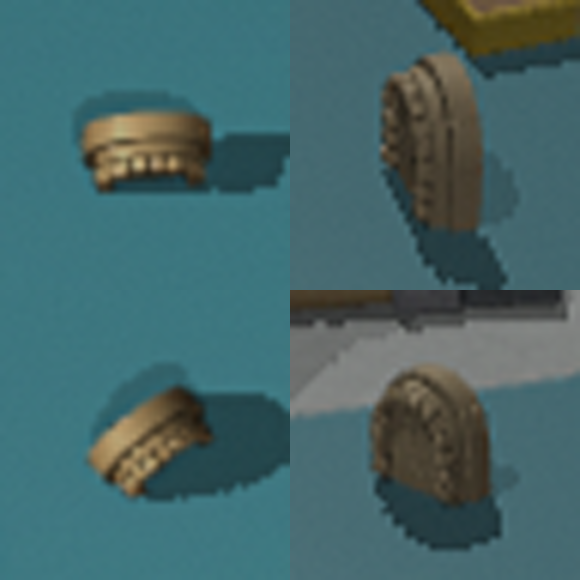

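The crops confirm both tan full-arch casts. The large one (top left) has its teeth towards world -x, base normal about 4° from +x. The small one (bottom) has its teeth towards the lower right, base normal at about 40° (+x, +y). Tops at z≈0.078 and 0.070 match 70+6 and 63+6 mm. I'll do the small one first.

>>> step_arm:
  motion:
    - {"dp":[-50,-50,0],"twist":[0,0,-0.15],"hand":-1}
    - {"dp":[-95,-95,0],"twist":[0,0,-0.3],"hand":-1}
    - {"dp":[-135,-135,0],"twist":[0,0,-0.45],"hand":-1}
    - {"dp":[-175,-175,0],"twist":[0,0,-0.6],"hand":-1}
    - {"dp":[-215,-215,0],"twist":[0,0,-0.75],"hand":-1}

```text
clock: 1.32
tool_pos: [0.3039, 0.3485, 0.2609]
eef_rot: [-0.259, 0.966, 0.0, 0.0]
contact_force: [1.8, -0.4, 0.8]
opening: 0.458
finger_force: 0.0
```

>>> step_arm:
  motion:
    - {"dp":[-2,-50,0],"twist":[0,0,-0.1],"hand":-1}
    - {"dp":[-5,-100,20],"twist":[0,0,-0.175],"hand":-1}
    - {"dp":[-8,-160,60],"twist":[0,0,-0.175],"hand":-1}
    - {"dp":[-10,-221,100],"twist":[0,0,-0.175],"hand":-1}
    - {"dp":[-10,-221,110],"twist":[0,0,-0.175],"hand":-1}

```text
clock: 1.95
tool_pos: [0.4225, 0.1597, 0.1493]
eef_rot: [-0.338, 0.941, -0.001, -0.001]
contact_force: [0.5, 0.3, -0.1]
opening: 0.006
finger_force: 0.0
```

>>> step_arm:
  motion:
    - {"dp":[0,2,40],"twist":[0,0,0],"hand":-1}
    - {"dp":[0,2,77],"twist":[0,0,0],"hand":-1}
    - {"dp":[0,2,77],"twist":[0,0,0],"hand":-1}
    - {"dp":[-10,2,77],"twist":[0,0,0],"hand":-1}
    - {"dp":[-18,2,77],"twist":[0,0,0],"hand":-1}

```text
clock: 2.58
tool_pos: [0.4354, 0.1777, 0.0752]
eef_rot: [-0.34, 0.94, 0.001, 0.002]
contact_force: [-0.0, 0.2, 0.0]
opening: 0.001
finger_force: 0.0
```

>>> step_arm:
  motion:
    - {"dp":[-8,0,0],"twist":[0,0,0],"hand":-1}
    - {"dp":[-16,0,0],"twist":[0,0,0],"hand":-1}
    - {"dp":[-24,0,0],"twist":[0,0,0],"hand":-1}
    - {"dp":[-31,0,0],"twist":[0,0,0],"hand":-1}
    - {"dp":[-38,0,0],"twist":[0,0,0],"hand":-1}

```text
clock: 3.2
tool_pos: [0.4632, 0.2012, 0.0737]
eef_rot: [-0.341, 0.94, 0.0, -0.0]
contact_force: [-0.5, -0.8, -0.2]
opening: 0.006
finger_force: 0.0
```

```bash
python3 - <<'E'
from h import *
s,K=cam('side');P=cloud(s,K).reshape(-1,3)
im=cv2.resize(s['pixels'][110:210,160:330],(800,470),interpolation=cv2.INTER_CUBIC)
cv2.imwrite('pics/p1.png',cv2.cvtColor(im,cv2.COLOR_RGB2BGR)); print(r.get_state()['tool_pos'])
E
```

```text
[0.46414201 0.20204055 0.07368569]
```

View pics/p1.png

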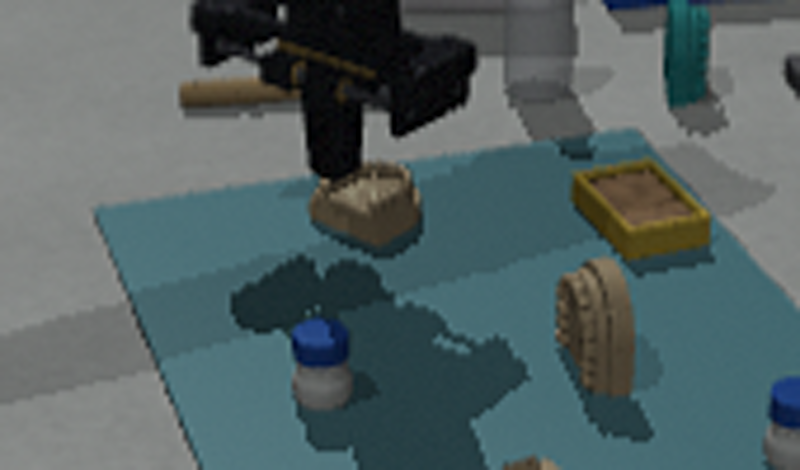

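The picture shows the small cast tipped onto its base, teeth up, at crop px (365,205), with the finger above it; it may still be settling. I'll rise and go to the large one.

>>> step_arm:
  motion:
    - {"dp":[5,0,-40],"twist":[0,0,0],"hand":-1}
    - {"dp":[10,0,-78],"twist":[0,0,0.15],"hand":-1}
    - {"dp":[30,-50,-78],"twist":[0,0,0.3],"hand":-1}
    - {"dp":[45,-100,-78],"twist":[0,0,0.45],"hand":-1}
    - {"dp":[60,-150,-78],"twist":[0,0,0.6],"hand":-1}

```text
clock: 3.88
tool_pos: [0.5134, 0.0458, 0.1519]
eef_rot: [-0.045, 0.999, 0.0, -0.0]
contact_force: [0.8, 0.1, 0.5]
opening: 0.003
finger_force: 0.0
```

```bash
python3 - <<'E'
from h import *
s,K=cam('top');P=cloud(s,K).reshape(-1,3)
for n,c,rad in [('S',(.50,.22),.09),('L',(.59,.003),.06)]:
    q=P[(np.hypot(P[:,0]-c[0],P[:,1]-c[1])<rad)&(P[:,2]>.018)&(P[:,2]<.085)]
    print(n,len(q),q.min(0).round(3),q.max(0).round(3))
st=r.get_state();p=st['tool_pos'];Q=R.from_quat(st['eef_rot']);print(p,Q.as_matrix()[:,0])
a=np.deg2rad(4);t=np.array([.590,.003,.14])-.048*np.array([np.cos(a),np.sin(a),0]);print('dp',(Q.inv().apply(t-p)*1000).round(), 'x ang',np.degrees(np.arctan2(*Q.as_matrix()[1::-1,0])))
E
```

```text
S 320 [0.453 0.18  0.018] [0.523 0.252 0.04 ]Traceback (most recent call last):
  File "<stdin>", line 5, in <module>
    return umr_minimum(a, axis, None, out, keepdims, initial, where)
ValueError: zero-size array to reduction operation minimum which has no identity
```

>>> step_arm:
  motion:
    - {"dp":[-25,-48,0],"twist":[0,0,0.02],"hand":-1}
    - {"dp":[-25,-48,0],"twist":[0,0,0.02],"hand":-1}
    - {"dp":[-25,-48,40],"twist":[0,0,0.02],"hand":-1}
    - {"dp":[-25,-48,75],"twist":[0,0,0.02],"hand":-1}
    - {"dp":[-25,-48,75],"twist":[0,0,0.02],"hand":-1}

```text
clock: 4.55
tool_pos: [0.5402, 0.003, 0.0749]
eef_rot: [-0.039, 0.999, 0.0, -0.003]
contact_force: [-0.3, -0.1, 0.3]
opening: 0.007
finger_force: 0.0
```

>>> step_arm:
  motion:
    - {"dp":[-10,-2,0],"twist":[0,0,0],"hand":-1}
    - {"dp":[-20,-2,0],"twist":[0,0,0],"hand":-1}
    - {"dp":[-28,-2,0],"twist":[0,0,0],"hand":-1}
    - {"dp":[-36,-2,0],"twist":[0,0,0],"hand":-1}
    - {"dp":[-44,-2,0],"twist":[0,0,0],"hand":-1}

```text
clock: 5.18
tool_pos: [0.5871, 0.0032, 0.0769]
eef_rot: [-0.038, 0.999, 0.0, 0.0]
contact_force: [0.2, 0.7, -0.5]
opening: 0.004
finger_force: 0.0
```

>>> step_arm:
  motion:
    - {"dp":[-8,0,0],"twist":[0,0,0],"hand":-1}
    - {"dp":[-16,0,0],"twist":[0,0,0],"hand":-1}
    - {"dp":[-24,0,0],"twist":[0,0,0],"hand":-1}
    - {"dp":[-24,0,0],"twist":[0,0,0],"hand":-1}
    - {"dp":[-24,0,0],"twist":[0,0,0],"hand":-1}

```text
clock: 5.8
tool_pos: [0.6101, 0.005, 0.0766]
eef_rot: [-0.038, 0.999, -0.0, -0.0]
contact_force: [0.3, 0.4, -0.3]
opening: 0.004
finger_force: 0.0
```

>>> step_arm:
  motion:
    - {"dp":[0,0,-40],"twist":[0,0,0],"hand":-1}
    - {"dp":[0,0,-90],"twist":[0,0,0],"hand":-1}
    - {"dp":[50,0,-140],"twist":[0,0,0],"hand":-1}
    - {"dp":[100,0,-180],"twist":[0,0,0],"hand":-1}
    - {"dp":[150,0,-200],"twist":[0,0,0],"hand":-1}

```text
clock: 6.42
tool_pos: [0.4605, -0.0062, 0.278]
eef_rot: [-0.038, 0.999, -0.0, 0.001]
contact_force: [0.0, -0.4, 0.7]
opening: 0.002
finger_force: 0.0
```

```bash
python3 - <<'E'
from h import *
print(r.get_state()['clock'],r.get_state()['qd'].round(3))
s,K=cam('side');P=cloud(s,K).reshape(-1,3)
for n,c,rad in [('S',(.50,.22),.07),('L',(.64,.003),.065)]:
    q=P[(np.hypot(P[:,0]-c[0],P[:,1]-c[1])<rad)&(P[:,2]>.014)&(P[:,2]<.1)]
    print(n,len(q),q.min(0).round(3),q.max(0).round(3))
im=cv2.resize(s['pixels'][110:250,160:350],(800,590),interpolation=cv2.INTER_CUBIC)
cv2.imwrite('pics/p2.png',cv2.cvtColor(im,cv2.COLOR_RGB2BGR))
E
```

```text
6.425 [ 0.307 -0.84  -0.24   0.998 -0.252 -0.183  0.066]
S 258 [0.452 0.175 0.014] [0.524 0.248 0.038]
L 402 [ 0.604 -0.034  0.014] [0.675 0.039 0.038]
```

View pics/p2.png

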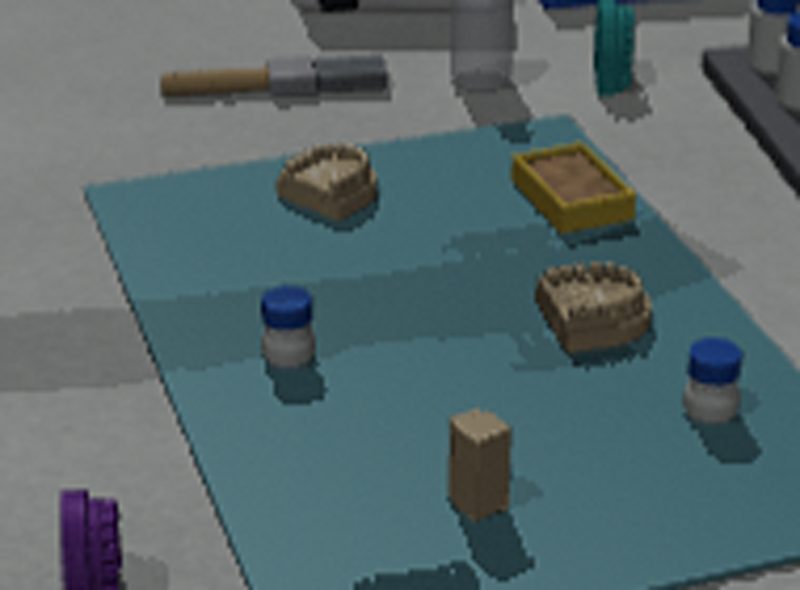

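Both casts lie flat with teeth up, at crop px (328,180) and (595,305), tops at z≈0.038. The narrow cast (480,460), jars and sponge box are undisturbed, and the arm is clear. I'll let the arm stop, then hand in.

>>> step_arm:
  motion:
    - {"dp":[0,0,0],"twist":[0,0,0],"hand":-1}
    - {"dp":[0,0,0],"twist":[0,0,0],"hand":-1}
    - {"dp":[0,0,0],"twist":[0,0,0],"hand":-1}
    - {"dp":[0,0,0],"twist":[0,0,0],"hand":-1}

```text
clock: 6.98
tool_pos: [0.4619, -0.0061, 0.2758]
eef_rot: [-0.038, 0.999, 0.0, -0.0]
contact_force: [-0.1, -0.8, -0.4]
opening: 0.005
finger_force: 0.0
```

```bash
python3 -c "
from plant import r
print(r.finish_job())"
```

```text
the job is handed in; nothing more can be done
None
```

Both full-arch casts were pushed over and lie flat with teeth up about where they stood, the narrow cast is still standing, and nothing else looked disturbed in the last picture; the job is handed in, but no verdict came back.

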